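# Free the press pawl with the release bar and let the platen down

## Task

The platen of the ratchet press is hanging raised over a glued carton: let it down flat onto the carton by lifting the sprung pawl with the release bar and holding it up until the platen has landed, without the gripper touching the pawl or the platen arm. The bar is in its sleeve with only its bare steel end showing: pull it right out, lay it flat on the table and let go, then take it again by its wooden handle to do the work. Finish with the bar let go, lying flat on the table clear of the press and of the sleeve; the glued carton stays where it is under the platen, and the spare carton, glue stick and tape roll are left alone.

Things in the scene. Friction and masses are not known exactly. Their poses are not given: they have to be found in the camera images.
- bar: release bar, 200 mm long, 0.13 kg: wooden handle 90 x 24 x 24 mm, then a square steel bar 10 x 10 mm, 110 mm long, on the same centre line. Origin under the middle of the handle, on its underside; +x runs to the steel tip, z up. Lying on the table its centre line is 12 mm up. Starts in the sleeve with about 68 mm of the steel end showing
- bar_tip (a point): steel tip end of the release bar, on its centre line (155 mm along +x from bar's origin, 12 mm up)
- bar_grip (a point): place on the wooden handle for working with it, on the centre line: 20 mm along +x from bar's origin, 135 mm behind the tip
- sleeve: fixed grey steel sleeve lying on the table, tunnel 36 mm wide, 32 mm high inside (outside 36 mm high, flanges to 86 mm wide), closed at its back. Origin on the table under it; its mouth faces +x, 67 mm from the origin; the back is 72 mm the other way. The bar's handle is wholly inside, so it must be drawn about 120 mm along +x to come clear
- press: fixed grey ratchet press, base 262 x 176 x 8 mm (x -83..179, y -52..124 mm). Origin on the table below the ratchet wheel's axis (75 mm up, along y); x from the open front to the platen. Cheek plates 4 mm thick, x -75..75 mm, 118 mm high, at y = -38 and 16 mm; between them the wheel, 100 mm across, y -6..6 mm. Slot beside the wheel, y -36..-6 mm, open to the front and above
- lip (a point): middle of the underside of the pawl's lift lip, a steel plate 22 (x) by 32 (y) by 7 mm that moves with the pawl over the slot. Seated: x = -24, y = -21 mm in the press frame, 128 to 137 mm above the table; the slot below it is empty for 40 mm
- pawl (a joint): hinge of the sprung pawl, rad: 0 to about 0.14 is seated on the wheel, above 0.17 the teeth are free, 0.6 is the stop. The pivot is 74 mm behind the lip and 127 mm up, so lifting the lip by 20 mm gives about 0.27 rad. It takes about 1.5 to 4 N at the lip and springs back as soon as it is let go
- press_arm (a joint): platen arm angle above level, rad: about 0.5 to 0.8 at the start, held by the pawl; 0 when the platen is flat on the carton. With the pawl held up it sinks by its own weight against an oil damper in about 2 to 6 s; the teeth are 0.26 rad apart and catch again if the pawl is let go early
- platen (a point): middle of the platen's underside (platen 124 x 94 x 12 mm), at x = 110, y = 65 mm in the press frame and 66 mm up when it is down
- glued_carton: printed tea carton 78 x 117 x 58 mm lying on the press base under the platen, origin under its middle, long side (its y) along the press's x
- spare_carton: a second carton of the same kind, 78 x 117 x 58 mm, standing on the table; origin under its middle
- glue_stick: glue stick standing up, 25 mm across, 95 mm high; origin under its middle
- tape_roll: roll of tape lying flat, 96 mm across, 25 mm high; origin under its middle
Things that resemble listed ones, but are neither listed nor needed, are in the scene too. Leave any turquoise look-alike of the sleeve alone.

How it is judged:
By the outcome, as a careful person would: the job done as asked, in the order asked, and still so for the second after the job is handed in, with the robot touching nothing.
It also fails if it takes over 67 s, if anything falls off the work surface, if the arm or the gripper's body presses on something with over 40 N, if the wrist force passes 120 N, or if a joint passes its speed limit or range.

## Robot

A 6-joint arm with a two-finger parallel gripper is mounted at the origin on a cart in front of the work surface, level with it; the furniture and walls round the work are solid. World frame = base frame: x ahead of the robot, y to its left, z up, the work surface at z = 0. Lengths are in m, angles in rad, forces in N, time in s.
With the tool pointing down it reaches from about 0.375 to 0.975 m from the base axis. Payload 3.8 kg.
Tool frame: the origin (TCP) lies at the very end of the fingers, on their centre line; the grasp point (between the pads) lies 19 mm behind it; z points along the fingers, y is the direction in which the jaws open and shut (so a half turn about z gives the same grasp; the last joint's range is limited). The gripper opens to 85 mm and grips with 20 to 120 N. Pads are 22 mm wide; open, the fingers measure 114 mm over their backs; the gripper's body (76 mm by 85 mm) begins 54 mm behind the grasp point. The pads swing forward as they close: fully open they stand 13 mm farther back than shut.
Start: joints at [-1.246, 0.264, 1.604, -0, 1.274, -0.037], TCP at [0.239, -0.631, 0.231] pointing down, gripper open.
Joint ranges: [-2.63, 2.63], [-0.94, 2.18], [0.31, 2.57], [-1.31, 4.45], [0, 2.66], [-2.55, 2.55]. Speed limits (rad/s): [2.57, 2.57, 3.14, 3.14, 3.14, 3.14].

## Interface

Orientations are given as a rotation vector (axis times angle).
In Python, from workcell import read_state, read_camera, camera_info, finish_job gives the robot as it stands. The module is installed in compiled form; this text tells all that it offers.
- The arm moves only by the tool play_rows, never from a script. Its argument "motion" is a list of rows, each a list of 5 numbers: the shift along the tool's x, y, z in units of 1000 mm (1.0 is 1000 mm), then the turn about the tool's z in units of 2 pi rad (1.0 is 2 pi rad), then the finger opening in mm, from 0 to 85.4. A call has 1 to 5 rows; each row shifts and turns the commanded pose from where the row before left it, along the tool's axes as they then stand; what a row does not reach is not made up. A row lasts 1/8 s, in which the tool goes at most 62.5 mm and 10.7 degrees, less where a joint would pass 70% of its speed; a pose out of reach is approached as far as the arm can. A call with a number of a shift or a turn outside -1 to 1 is refused whole. A call with a gripper value outside its range is refused whole. The fingers move at their own pace and stop on an object; "squeeze" is the grip in N (left out, the last holds). Time passes only in rows, so rows that do not move let the fingers close. It gives the time, the measured TCP pose, the force and the opening at its end, in the units of the state.
- read_state(): the state, without advancing time (a new reading comes with each control period).
- read_camera(name): name is "scene" or "side" or "wrist"; returns the picture (420x560x3 uint8, red, green, blue); there is no depth.
- camera_info(name): a dict with "intrinsics" (3x3 intrinsics, pixels), "dist_coeffs" ([k1, k2, p1, p2, k3] as OpenCV has them; the pictures are not rectified), "pose" (4x4, takes a point from camera to world coordinates). Camera axes: x right, y down, z forward; pixel columns grow to the right and rows downward; lengths in m; the calibration is good to about 2 mm. A picture is of the moment at which its call begins: read the wrist's pose just before it. camera_info takes no time and is no camera call; for the wrist camera it gives the pose at the moment of the call.
- finish_job(): hands the job in, once; it reports no verdict.
The state is a dict: "time": time; "q": joint angles; "joint_vel": joint speeds; "joint_torque": joint torques, N m; "tool_pos": TCP position; "tcp_rot": TCP orientation; "wrist_force": force on the tool from outside, world axes, zero at the start; "torque": the same for the moment, N m; "width": opening from 0.0 (shut) to 1.0 (fully open).
Only numpy, scipy, OpenCV 4.12 (cv2) and the standard library are available. Lean on these libraries where they do the work, as an engineer would, in place of code of your own. Each camera call takes 0.05 s, during which the arm holds its last target. There are 200 camera calls.

## Working session

There is one attempt and no reset: what is moved stays moved. The work goes in short steps, Python scripts to look and compute and a tool call to move; the robot and the scene stay as the last step left them, time stands still between calls to the robot, and variables do not carry over. Pictures are saved under pics/ and viewed, about 8 in all and at most 12, crops included, and the job is handed in when it is done.

Besides the shell and the picture viewer there is one more tool, called by a JSON object that holds its "name" and its "arguments". play_rows: Moves the arm, as the interface text tells. Shifts and turns lie within -1 to 1; 1 stands for 1000 mm of shift or 2 pi rad of turn. Its arguments: {"type":"object","properties":{"motion":{"type":"array","items":{"type":"array","items":{"type":"number"}}},"squeeze":{"type":"number"}},"required":["motion"]}

```bash
mkdir -p pics
cat > h.py <<'E'
import numpy as np, cv2
from workcell import *
from scipy.spatial.transform import Rotation as R
def snap(n,f):
    i=camera_info(n); im=read_camera(n); cv2.imwrite(f'pics/{f}.png',im[:,:,::-1]); np.savez(f'pics/{f}.npz',K=i['intrinsics'],d=i['dist_coeffs'],T=i['pose']); return im
def ray(f,uv):
    c=np.load(f'pics/{f}.npz'); p=cv2.undistortPoints(np.array(uv,float).reshape(-1,1,2),c['K'],c['d']).reshape(-1,2)
    T=c['T']; d=np.c_[p,np.ones(len(p))]@T[:3,:3].T; return T[:3,3],d
def onz(f,uv,z):
    o,d=ray(f,uv); return o+d*((z-o[2])/d[:,2])[:,None]
def tri(f1,a,f2,b):
    out=[]
    o1,D1=ray(f1,a);o2,D2=ray(f2,b)
    for d1,d2 in zip(D1,D2):
        s=np.linalg.lstsq(np.c_[d1,-d2],o2-o1,rcond=None)[0]; p,q=o1+s[0]*d1,o2+s[1]*d2
        out.append(np.r_[(p+q)/2,np.linalg.norm(p-q)])
    return np.array(out)
def proj(f,P):
    c=np.load(f'pics/{f}.npz');Ti=np.linalg.inv(c['T'])
    return cv2.projectPoints(np.array(P,float).reshape(-1,3),cv2.Rodrigues(Ti[:3,:3])[0],Ti[:3,3],c['K'],c['d'])[0].reshape(-1,2)
E
python3 - <<'E'
from h import *
np.set_printoptions(precision=3,suppress=True)
a=snap('scene','s0');b=snap('side','d0');w=snap('wrist','w0')
for n in('s0','d0','w0'):print(n,np.load(f'pics/{n}.npz')['T'])
s=read_state();print(s)
print(R.from_rotvec(s['tcp_rot']).as_matrix())
E
```

```text
s0 [[-0.599 -0.464  0.652 -0.278]
 [-0.801  0.331 -0.5    0.755]
 [ 0.016 -0.822 -0.57   0.855]
 [ 0.     0.     0.     1.   ]]
d0 [[ 0.895 -0.176  0.409  0.028]
 [-0.445 -0.351  0.824 -1.007]
 [-0.001 -0.92  -0.392  0.646]
 [ 0.     0.     0.     1.   ]]
w0 [[ 0.355 -0.885 -0.302  0.316]
 [-0.935 -0.337 -0.112 -0.602]
 [-0.003  0.322 -0.947  0.373]
 [ 0.     0.     0.     1.   ]]
{'time': 0.15, 'q': array([-1.246,  0.265,  1.605,  0.   ,  1.274, -0.037]), 'joint_vel': array([-0.   , -0.003, -0.004,  0.   , -0.   , -0.001]), 'joint_torque': array([  0.   , -51.591, -36.796,  -0.   ,   0.008,  -0.   ]), 'tool_pos': array([ 0.239, -0.631,  0.23 ]), 'tcp_rot': array([-3.089, -0.565,  0.   ]), 'wrist_force': array([-0.249, -0.158,  0.549]), 'torque': array([-0.031,  0.016,  0.077]), 'width': 0.9988038654093626}
[[ 0.935  0.354 -0.001]
 [ 0.354 -0.935  0.002]
 [ 0.    -0.002 -1.   ]]
```

View pics/s0.png

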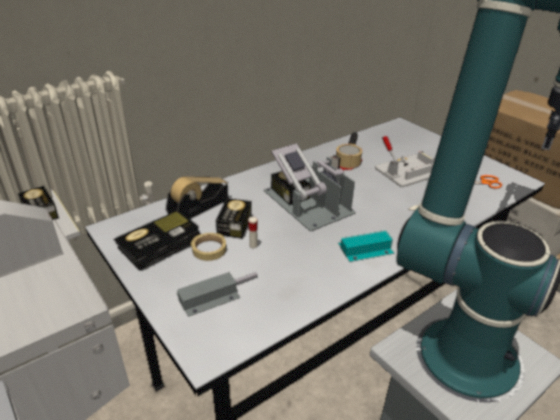

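View pics/d0.png

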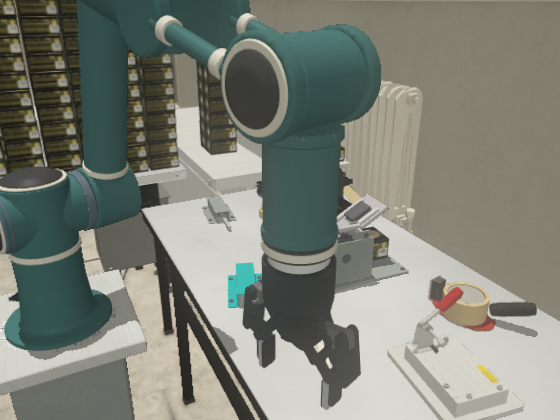

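Run:
```python
from h import *
s=cv2.imread('pics/s0.png');d=cv2.imread('pics/d0.png')
def c(im,x,y,w,h,W,H):return cv2.resize(im[y:y+h,x:x+w],(W,H),interpolation=cv2.INTER_CUBIC)
o=np.vstack([np.hstack([c(s,170,260,100,60,400,240),c(d,195,185,60,50,288,240)[:, :288],np.zeros((240,112,3),np.uint8)]),np.hstack([c(s,260,135,100,90,400,360),c(d,320,185,100,90,400,360)])])
cv2.imwrite('pics/c0.png',o)
```

```text
(no output)
```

View pics/c0.png

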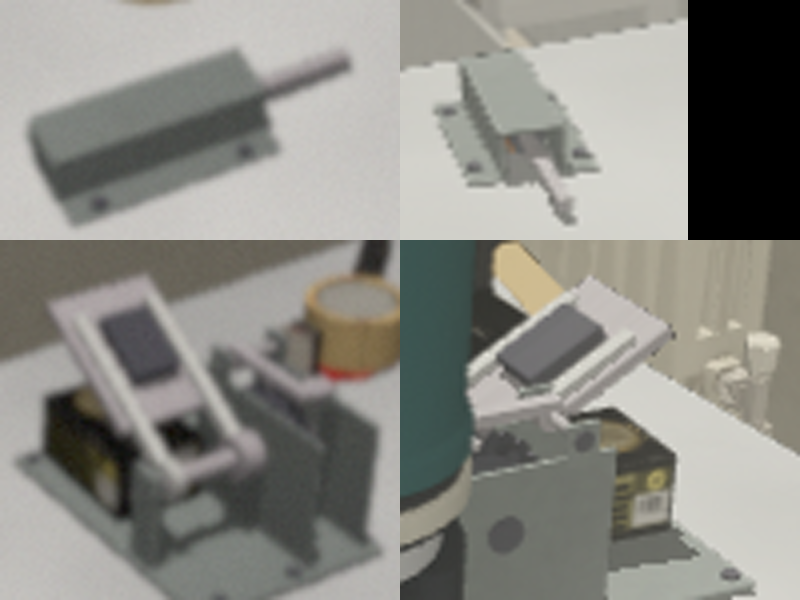

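Run:
```python
from h import *
np.set_printoptions(precision=3,suppress=True)
print('flange',onz('s0',[(189.5,316.5),(240.25,297.75)],0.003))
print('top',onz('s0',[(177.5,291.25),(184,300),(229.5,272.5),(237.5,285)],0.036))
print('tip',onz('s0',[(257,275.5)],0.012))
print('base',onz('s0',[(263.75,190.5),(355.5,212),(317,227)],0.008))
print('side base', onz('d0',[(320+250/4,185+330/4),(405,185+350/4-5)],.008))
for n,u in dict(spare=(235,235),glue=(253,247),tape=(209,252),turq=(367,255),box=(157,260),clamp=(405,178)).items(): print(n,onz('s0',[u],0.0))
T=np.load('pics/w0.npz')['T']; s=read_state();M=np.eye(4);M[:3,:3]=R.from_rotvec(s['tcp_rot']).as_matrix();M[:3,3]=s['tool_pos']
print('cam in tool',np.linalg.inv(M)@T, np.load('pics/w0.npz')['K'])
```

```text
flange [[0.462 0.443 0.003]
 [0.444 0.312 0.003]]
top [[0.522 0.44  0.036]
 [0.487 0.441 0.036]
 [0.506 0.303 0.036]
 [0.456 0.311 0.036]]
tip [[0.478 0.238 0.012]]
base [[ 0.803 -0.015  0.008]
 [ 0.539 -0.174  0.008]
 [ 0.55  -0.027  0.008]]
side base [[ 0.751 -0.155  0.008]
 [ 0.802 -0.18   0.008]]
spare [[0.667 0.185 0.   ]]
glue [[0.591 0.173 0.   ]]
tape [[0.644 0.284 0.   ]]
turq [[ 0.379 -0.063 -0.   ]]
box [[0.697 0.416 0.   ]]
clamp [[ 0.595 -0.472  0.   ]]
cam in tool [[ 0.001 -0.947 -0.322  0.083]
 [ 1.     0.001 -0.001 -0.   ]
 [ 0.001 -0.322  0.947 -0.143]
 [ 0.     0.     0.     1.   ]] [[290.911   0.    281.421]
 [  0.    290.911 208.125]
 [  0.      0.      1.   ]]
```

{"name": "play_rows", "arguments": {"motion": [[0.0383,-0.042,-0.005,0,85],[0.0383,-0.042,-0.005,0,85],[0.0383,-0.042,-0.005,0,85],[0.0383,-0.042,-0.005,0,85],[0.0383,-0.042,-0.005,0,85]]}}

```text
time: 0.78
tool_pos: [0.344, -0.3652, 0.2561]
tcp_rot: [-3.09, -0.564, -0.0]
wrist_force: [0.6, 0.1, 0.9]
width: 0.989
```

{"name": "play_rows", "arguments": {"motion": [[0.0383,-0.042,-0.005,0,85],[0.0383,-0.042,-0.005,0,85],[0.0383,-0.042,-0.005,0,85],[0.0383,-0.042,-0.005,0,85],[0.0383,-0.042,-0.005,0,85]]}}

```text
time: 1.4
tool_pos: [0.4487, -0.1011, 0.2814]
tcp_rot: [3.09, 0.565, 0.001]
wrist_force: [1.2, 0.6, 0.5]
width: 0.999
```

{"name": "play_rows", "arguments": {"motion": [[0.0383,-0.042,-0.005,0,85],[0,0,0,-0.028,85],[0,0,0,-0.028,85],[0,0,0,-0.028,85],[0,0,0,-0.028,85]]}}

```text
time: 2.02
tool_pos: [0.4692, -0.0499, 0.2859]
tcp_rot: [-2.701, -1.604, 0.001]
wrist_force: [-0.0, 0.4, 0.4]
width: 0.996
```

{"name": "play_rows", "arguments": {"motion": [[0,0,0,-0.028,85],[0,0,0,-0.028,85],[0,0,0,-0.024,85],[0,0,0,0,85],[0,0,0,0,85]]}}

```text
time: 2.65
tool_pos: [0.4693, -0.0501, 0.2861]
tcp_rot: [-2.227, -2.216, 0.0]
wrist_force: [0.6, -0.1, 0.5]
width: 0.994
```

Run:
```python
from h import *
np.set_printoptions(precision=3,suppress=True)
snap('wrist','w1');s=read_state();print(s['time'],s['tool_pos'],np.degrees(R.from_rotvec(s['tcp_rot']).as_euler('xyz')))
im=cv2.imread('pics/w1.png');cv2.imwrite('pics/w1b.png',cv2.resize(im,(800,600),interpolation=cv2.INTER_CUBIC))
```

```text
2.7 [ 0.469 -0.05   0.286] [-179.985   -0.003   89.736]
```

View pics/w1b.png

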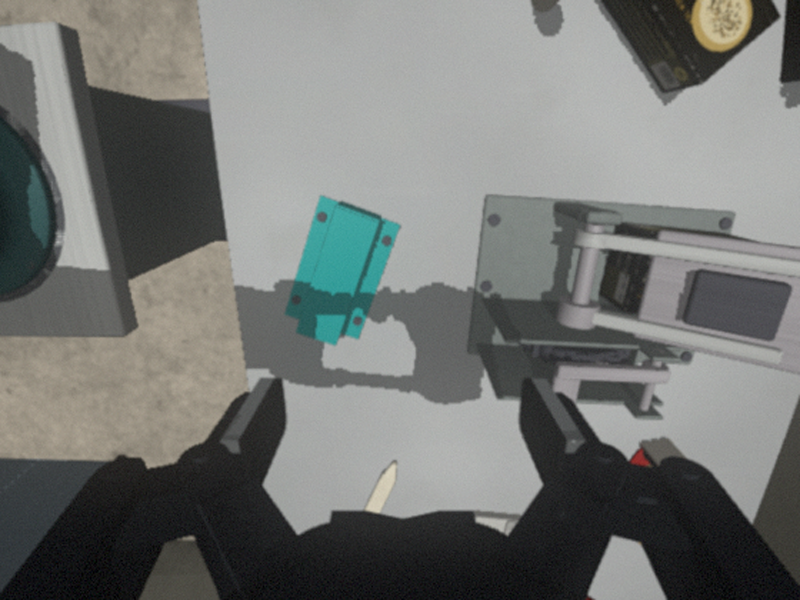

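Run:
```python
from h import *
np.set_printoptions(precision=3,suppress=True)
k=.7
P=lambda l,z:onz('w1',np.array(l)*k,z)
c=P([(484,195),(735,212),(470,350)],.008);print(c)
for a,b in((0,1),(0,2)):
    d=c[b]-c[a];print(np.degrees(np.arctan2(d[1],d[0])),np.hypot(*d[:2]))
yaw=np.arctan2(*(c[1]-c[0])[1::-1])
Rz=R.from_euler('z',yaw).as_matrix()
o=c[0]-Rz@[-.083,.124,.008];o2=c[1]-Rz@[.179,.124,.008];print('yaw',np.degrees(yaw),o,o2)
o=(o+o2)/2
q=lambda p:o+Rz@np.array(p)
pts=[(-.035,-.005,.14),(-.013,-.005,.14),(-.035,-.037,.14),(-.013,-.037,.14),(-.075,-.036,.118),(-.075,-.04,.118),(-.075,.016,.118),(.075,-.036,.118),(-.083,-.052,.008)]
pts=[q(p) for p in pts]
print(proj('w1',pts)/k);print(proj('s0',pts))
print('lip',q((-.024,-.021,.13)))
```

```text
[[ 0.55  -0.003  0.008]
 [ 0.81  -0.019  0.008]
 [ 0.544 -0.173  0.008]]
-3.4282731151836403 0.2607253907570401
-91.97365998861474 0.1693713016446315
yaw -3.4282731151836403 [ 0.626 -0.132  0.   ] [ 0.624 -0.132  0.   ]
[[554.819 379.891]
 [581.944 381.096]
 [547.842 414.269]
 [574.15  415.335]
 [494.109 396.46 ]
 [493.509 400.456]
 [502.266 341.628]
 [662.033 403.437]
 [464.987 355.156]]
[[338.74  171.974]
 [334.059 168.803]
 [347.025 169.132]
 [342.309 166.023]
 [354.792 181.449]
 [355.815 181.078]
 [341.228 186.367]
 [323.629 160.426]
 [356.596 211.539]]
lip [ 0.6   -0.152  0.13 ]
```

{"name": "play_rows", "arguments": {"motion": [[0.0543,0.002,0.019,0,85],[0.0543,0.002,0.019,0,85],[0.0543,0.002,0.019,0,85],[0.0543,0.002,0.019,0,85],[0.0543,0.002,0.019,0,85]]}}

```text
time: 3.32
tool_pos: [0.4802, 0.2232, 0.1909]
tcp_rot: [2.226, 2.217, 0.001]
wrist_force: [0.3, 0.3, 0.6]
width: 0.993
```

{"name": "play_rows", "arguments": {"motion": [[0.0543,0.002,0.019,0,60],[0.0543,0.002,0.019,0,40],[0,0,0,0.022,40],[0,0,0,0,40]]}}

```text
time: 3.82
tool_pos: [0.484, 0.3305, 0.1526]
tcp_rot: [-2.37, -2.062, 0.002]
wrist_force: [0.3, -0.3, -0.0]
width: 0.47
```

Run:
```python
from h import *
np.set_printoptions(precision=3,suppress=True)
snap('wrist','w2');s=read_state();print(s['time'],s['tool_pos'],np.degrees(R.from_rotvec(s['tcp_rot']).as_euler('xyz')))
im=cv2.imread('pics/w2.png');cv2.imwrite('pics/w2b.png',cv2.resize(im,(800,600),interpolation=cv2.INTER_CUBIC))
```

```text
3.875 [0.484 0.33  0.153] [-179.984    0.023   82.05 ]
```

View pics/w2b.png

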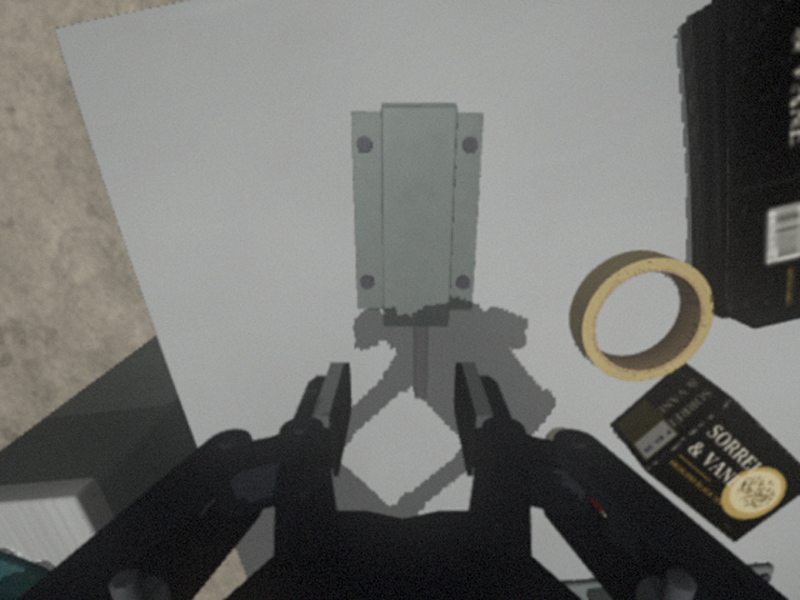

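Run:
```python
from h import *
np.set_printoptions(precision=4,suppress=True)
k=.7
P=lambda l,z:onz('w2',np.array(l)*k,z)
yw=lambda a,b:np.degrees(np.arctan2(b[1]-a[1],b[0]-a[0]))
H=P([(364,145),(470,145),(367,282),(462,282)],.003);print(H, yw(H[0]+H[1],H[2]+H[3]))
t=P([(382,104),(457,104),(384,325),(449,325)],.036);print(t,yw(t[0]+t[1],t[2]+t[3]))
b=P([(413.5,332),(427.5,332),(414,395),(427,396)],.0175);print(b,yw(b[0]+b[1],b[2]+b[3]))
# refine bar edge subpixel
g=cv2.cvtColor(cv2.imread('pics/w2.png'),cv2.COLOR_BGR2GRAY).astype(int)
for r in(236,246,256,266,272):print(r,g[r,280:308])
print(g[268:286,294])
```

```text
[[0.471  0.4234 0.003 ]
 [0.5408 0.4138 0.003 ]
 [0.4575 0.3294 0.003 ]
 [0.5266 0.3198 0.003 ]] -98.39741218238929
[[0.4877 0.4428 0.036 ]
 [0.5303 0.4369 0.036 ]
 [0.4681 0.3073 0.036 ]
 [0.5116 0.3013 0.036 ]] -98.0293099745158
[[0.4866 0.2914 0.0175]
 [0.4967 0.29   0.0175]
 [0.4802 0.239  0.0175]
 [0.49   0.2368 0.0175]] -97.07060232962189
236 [96 95 96 99 93 96 93 98 90 87 79 81 79 85 81 85 86 77 77 79 95 95 90 97
 97 95 92 95]
246 [96 98 96 96 94 98 97 94 93 82 81 77 85 83 81 82 82 81 77 86 95 97 98 96
 95 95 95 94]
256 [98 97 94 91 96 97 94 96 94 82 76 81 88 83 80 85 82 82 78 87 91 98 93 94
 97 96 97 97]
266 [97 93 93 96 93 91 95 94 94 82 82 77 83 85 82 84 83 79 82 85 94 96 97 96
 94 95 97 92]
272 [ 93  93  96  94 100 129 145 162 152 104  80  78  80  84  85  82  80  80
  83  86  93  94  93  91  96  98  97  94]
[ 84  84  84  84  85  84  81  91  88  87 103 133 155 160 160 164 161 162]
```

{"name": "play_rows", "arguments": {"motion": [[-0.0567,0.0134,0,0,40],[0,0,0.05,0,40],[0,0,0.05,0,40],[0,0,0.035,0,40],[0,0,0,0,40]]}}

```text
time: 4.5
tool_pos: [0.4872, 0.2697, 0.0157]
tcp_rot: [-2.371, -2.058, 0.01]
wrist_force: [0.4, -1.0, 0.6]
width: 0.472
```

{"name": "play_rows", "arguments": {"motion": [[0,0,0.007,0,40],[0,0,0.0035,0,40],[0,0,0,0,0],[0,0,0,0,0],[0,0,0,0,0]], "squeeze": 60}}

```text
time: 5.12
tool_pos: [0.4902, 0.2723, 0.0085]
tcp_rot: [2.372, 2.06, 0.002]
wrist_force: [-0.1, 0.7, 1.1]
width: 0.091
```

{"name": "play_rows", "arguments": {"motion": [[0,0,0,0,0],[0,0,0,0,0]]}}

```text
time: 5.38
tool_pos: [0.4901, 0.2723, 0.0082]
tcp_rot: [2.372, 2.059, 0.002]
wrist_force: [0.8, -1.1, 2.8]
width: 0.09
```

{"name": "play_rows", "arguments": {"motion": [[0,0,0,0,0],[-0.01,0,0,0,0],[-0.02,0,0,0,0],[-0.02,0,0,0,0],[0,0,0,0,0]], "squeeze": 80}}

```text
time: 6.0
tool_pos: [0.4817, 0.2195, 0.0076]
tcp_rot: [2.373, 2.057, -0.004]
wrist_force: [-0.8, -4.5, 5.0]
width: 0.082
```

Run:
```python
from h import *
np.set_printoptions(precision=4,suppress=True)
s=read_state();print(s['time'],s['tool_pos'],s['wrist_force'],s['width'])
a=snap('scene','s1');w=snap('wrist','w3')
def c(im,x,y,w,h,W,H):return cv2.resize(im[y:y+h,x:x+w,::-1],(W,H),interpolation=cv2.INTER_CUBIC)
cv2.imwrite('pics/c1.png',np.hstack([c(a,170,240,120,100,480,400),c(w,220,160,130,150,320,400)]))
```

```text
6.0 [0.4817 0.2195 0.0076] [-0.8201 -4.4698  5.0295] 0.08188031650481012
```

View pics/c1.png

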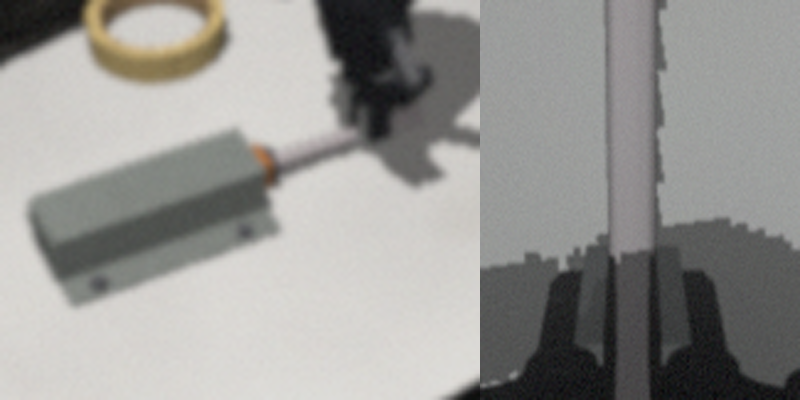

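{"name": "play_rows", "arguments": {"motion": [[-0.025,0,0,0,0],[-0.03,0,0,0,0],[-0.03,0,0,0,0],[-0.025,0,0,0,0],[-0.015,0,0,0,0]]}}

```text
time: 6.72
tool_pos: [0.4653, 0.0985, 0.0079]
tcp_rot: [-2.373, -2.058, -0.002]
wrist_force: [0.6, 2.6, 3.0]
width: 0.081
```

{"name": "play_rows", "arguments": {"motion": [[0,0,0,0,0],[0,0,0,0,0]]}}

```text
time: 6.98
tool_pos: [0.4652, 0.0986, 0.0078]
tcp_rot: [2.372, 2.06, -0.001]
wrist_force: [-0.6, -3.4, 3.7]
width: 0.084
```

Run:
```python
from h import *
np.set_printoptions(precision=4,suppress=True)
s=read_state();print(s['time'],s['tool_pos'],s['wrist_force'],s['width'])
a=snap('scene','s2');w=snap('wrist','w4')
def c(im,x,y,w,h,W,H):return cv2.resize(im[y:y+h,x:x+w,::-1],(W,H),interpolation=cv2.INTER_CUBIC)
cv2.imwrite('pics/c2.png',np.hstack([c(a,200,220,120,120,400,400),c(w,180,60,200,200,400,400)]))
```

```text
6.975 [0.4652 0.0986 0.0078] [-0.5556 -3.4074  3.6711] 0.0839810241889205
```

View pics/c2.png

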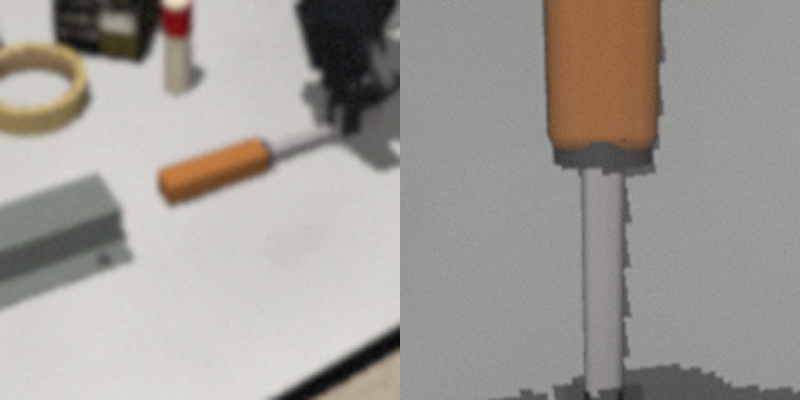

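{"name": "play_rows", "arguments": {"motion": [[0,0,0,0,60],[0,0,0,0,60],[0,0,0,0,60],[0,0,-0.03,0,60],[0,0,-0.05,0,60]]}}

```text
time: 7.7
tool_pos: [0.4628, 0.0985, 0.0865]
tcp_rot: [-2.37, -2.058, 0.007]
wrist_force: [0.5, -0.3, 0.5]
width: 0.699
```

{"name": "play_rows", "arguments": {"motion": [[0.05,0,-0.02,0,60],[0.051,0,0,0,60],[0,0,0,0,60],[0,0,0,0,60]]}}

```text
time: 8.2
tool_pos: [0.4785, 0.1984, 0.1071]
tcp_rot: [-2.371, -2.061, 0.003]
wrist_force: [-0.0, -0.2, -1.0]
width: 0.699
```

Run:
```python
from h import *
np.set_printoptions(precision=4,suppress=True)
s=read_state();print(s['time'],s['tool_pos'],s['wrist_force'],s['width'])
w=snap('wrist','w5');hsv=cv2.cvtColor(w,cv2.COLOR_RGB2HSV)
m=((hsv[...,0]>5)&(hsv[...,0]<18)&(hsv[...,1]>120)&(hsv[...,2]>60)).astype(np.uint8)
n,l,st,c=cv2.connectedComponentsWithStats(m)
for i in range(1,n):
    if st[i,4]>300:
        r=cv2.minAreaRect(cv2.findContours((l==i).astype(np.uint8),0,1)[0][0]);print(st[i],r)
        B=cv2.boxPoints(r);p=onz('w5',B,.024);print(p,p.mean(0))
```

```text
8.2 [0.4785 0.1984 0.1071] [-0.042  -0.2111 -1.0115] 0.6989911305313921
[ 268  139   28   93 2375] ((281.5, 185.0), (92.0, 27.0), 90.0)
[[0.4766 0.2607 0.024 ]
 [0.497  0.2579 0.024 ]
 [0.4876 0.1825 0.024 ]
 [0.465  0.1856 0.024 ]] [0.4815 0.2217 0.024 ]
```

{"name": "play_rows", "arguments": {"motion": [[0,0,0.05,0,60],[0,0,0.043,0,60],[0,0,0.01,0,60],[0,0,0,0,0],[0,0,0,0,0]], "squeeze": 110}}

```text
time: 8.88
tool_pos: [0.4809, 0.1989, 0.0066]
tcp_rot: [2.372, 2.058, 0.004]
wrist_force: [-2.8, -0.8, 2.2]
width: 0.286
```

{"name": "play_rows", "arguments": {"motion": [[0,0,0,0,0],[0,0,0,0,0],[0,0,0,0,0],[0,0,-0.02,0,0],[0,0,-0.04,0,0]]}}

```text
time: 9.5
tool_pos: [0.4777, 0.1982, 0.0643]
tcp_rot: [-2.371, -2.059, 0.005]
wrist_force: [1.0, -0.1, -0.6]
width: 0.251
```

{"name": "play_rows", "arguments": {"motion": [[0,0,-0.05,0,0],[0,0,-0.05,0,0],[0,0,0,0,0],[0,0,0,0,0]]}}

```text
time: 10.0
tool_pos: [0.4791, 0.1987, 0.1649]
tcp_rot: [2.372, 2.06, 0.001]
wrist_force: [-0.5, 0.2, -0.6]
width: 0.253
```

{"name": "play_rows", "arguments": {"motion": [[0,0,0,-0.0292,0],[0,0,0,-0.0292,0],[0,0,0,-0.0292,0],[0,0,0,-0.0292,0],[0,0,0,-0.0292,0]]}}

```text
time: 10.62
tool_pos: [0.4775, 0.1981, 0.1621]
tcp_rot: [-1.205, -2.897, 0.005]
wrist_force: [0.1, 0.9, -1.0]
width: 0.251
```

{"name": "play_rows", "arguments": {"motion": [[0,0,0,-0.0292,0],[0,0,0,-0.0292,0],[0,0,0,-0.0292,0],[0,0,0,-0.0292,0],[0.037,0,0,0,0]]}}

```text
time: 11.25
tool_pos: [0.4423, 0.2005, 0.1627]
tcp_rot: [-0.094, -3.138, 0.002]
wrist_force: [-0.6, -0.5, -1.3]
width: 0.246
```

{"name": "play_rows", "arguments": {"motion": [[0.0375,0,0,0,0],[0,-0.04,0,0,0],[0,-0.05,0,0,0],[0,-0.05,0,0,0],[0,-0.05,0,0,0]]}}

```text
time: 11.88
tool_pos: [0.3915, 0.0123, 0.1627]
tcp_rot: [-0.093, -3.137, 0.0]
wrist_force: [0.9, -0.8, -1.7]
width: 0.253
```

{"name": "play_rows", "arguments": {"motion": [[0,-0.05,0,0,0],[0,-0.05,0,0,0],[0,-0.053,0,0,0],[0,0,0,0,0],[0,0,0,0,0]]}}

```text
time: 12.5
tool_pos: [0.3829, -0.1385, 0.163]
tcp_rot: [-0.097, -3.137, -0.003]
wrist_force: [0.5, 0.3, -1.5]
width: 0.252
```

Run:
```python
from h import *
np.set_printoptions(precision=4,suppress=True)
s=read_state();print(s['time'],s['tool_pos'],np.degrees(R.from_rotvec(s['tcp_rot']).as_euler('xyz')),s['width'],s['q'])
a=snap('scene','s3');d=snap('side','d3');w=snap('wrist','w6')
def c(im,x,y,w,h,W,H):return cv2.resize(im[y:y+h,x:x+w,::-1],(W,H),interpolation=cv2.INTER_CUBIC)
cv2.imwrite('pics/c3.png',np.vstack([np.hstack([c(a,280,130,120,90,400,300),c(d,240,150,160,120,400,300)]),c(w,120,60,320,120,800,300)]))
```

```text
12.5 [ 0.3829 -0.1385  0.163 ] [179.8953  -0.1942 176.4569] 0.2516669462052783 [-0.4089 -0.2044  2.2152  0.0006  1.1346 -1.9181]
```

View pics/c3.png

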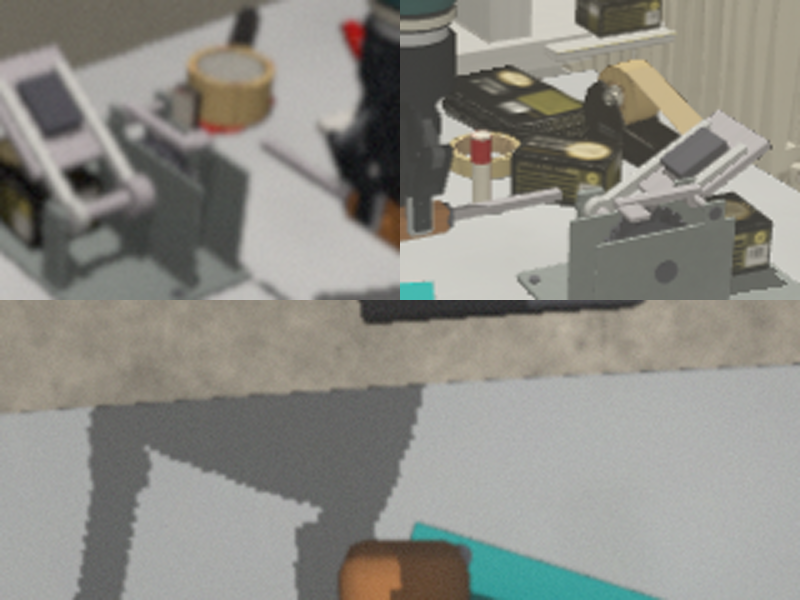

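Run:
```python
from h import *
np.set_printoptions(precision=4,suppress=True)
print('tip',tri('s3',[(359.5,174.1)],'d3',[(304.8,227.2)]))
o=np.array([.625,-.132,0]);Rz=R.from_euler('z',-3.43,degrees=True).as_matrix();q=lambda p:o+Rz@np.array(p)
L=[q(p) for p in[(-.035,-.005,.137),(-.013,-.005,.137),(-.035,-.037,.137),(-.013,-.037,.137),(-.075,-.038,.118),(.075,-.038,.118),(-.075,.016,.118)]]
print('scene crop',(proj('s3',L)-[280,130])*10/3);print('side crop',(proj('d3',L)-[240,150])*2.5+[400,0])
print('exp tip',proj('s3',[(.518,-.1466,.17)]),proj('d3',[(.518,-.1466,.17)]))
```

```text
tip [[ 0.5218 -0.1475  0.1651  0.0071]]
scene crop [[195.4796 142.8398]
 [179.9003 132.2511]
 [223.0701 133.3462]
 [207.3738 122.9636]
 [250.9902 170.8855]
 [147.0721 100.8911]
 [204.0698 187.8957]]
side crop [[615.6309 203.6966]
 [636.2142 199.6509]
 [632.2429 217.9172]
 [653.2097 213.6763]
 [593.2364 244.8429]
 [733.3742 215.6413]
 [567.0194 220.0084]]
exp tip [[359.8972 172.1175]] [[302.2162 226.6673]]
```

{"name": "play_rows", "arguments": {"motion": [[0,0,0.026,0,0],[0,0,0.026,0,0],[-0.02,0,0,0,0],[-0.02,0,0,0,0],[-0.01,0,0,0,0]]}}

```text
time: 13.28
tool_pos: [0.4352, -0.141, 0.1128]
tcp_rot: [0.091, 3.14, 0.0]
wrist_force: [-0.7, 0.3, -1.2]
width: 0.25
```

{"name": "play_rows", "arguments": {"motion": [[-0.015,0,0,0,0],[-0.015,0,0,0,0],[-0.013,0,0,0,0],[0,0,0,0,0]]}}

```text
time: 13.78
tool_pos: [0.4782, -0.145, 0.113]
tcp_rot: [0.094, 3.14, -0.0]
wrist_force: [-1.1, 0.3, -0.9]
width: 0.252
```

Run:
```python
from h import *
np.set_printoptions(precision=4,suppress=True)
s=read_state();print(s['time'],s['tool_pos'],s['wrist_force'])
a=snap('scene','s4');d=snap('side','d4')
def c(im,x,y,w,h,W,H):return cv2.resize(im[y:y+h,x:x+w,::-1],(W,H),interpolation=cv2.INTER_CUBIC)
cv2.imwrite('pics/c4.png',np.hstack([c(a,300,130,100,100,400,400),c(d,280,180,100,100,400,400)]))
```

```text
13.775 [ 0.4782 -0.145   0.113 ] [-1.1451  0.2962 -0.8507]
```

View pics/c4.png

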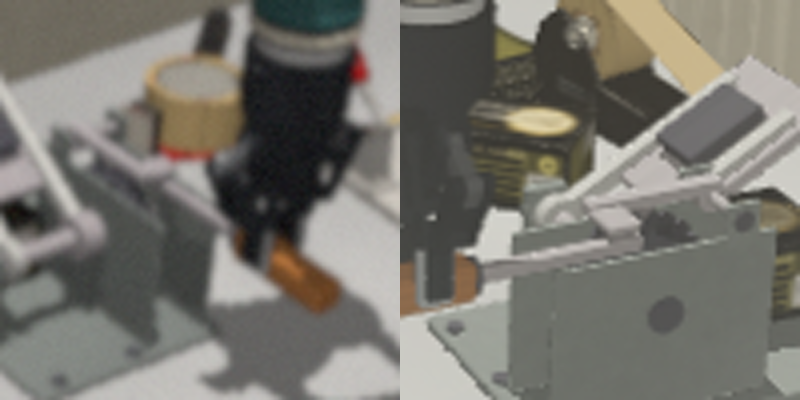

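{"name": "play_rows", "arguments": {"motion": [[0,0,-0.008,0,0],[0,0,-0.01,0,0],[0,0,-0.01,0,0],[0,0,-0.008,0,0],[0,0,0,0,0]], "squeeze": 120}}

```text
time: 14.5
tool_pos: [0.4772, -0.1449, 0.1499]
tcp_rot: [0.095, 3.139, -0.001]
wrist_force: [-1.9, 1.0, -2.8]
width: 0.247
```

{"name": "play_rows", "arguments": {"motion": [[0,0,0,0,0],[0,0,0,0,0],[0,0,0,0,0],[0,0,0,0,0],[0,0,0,0,0]]}}

```text
time: 15.12
tool_pos: [0.477, -0.1447, 0.1486]
tcp_rot: [-0.095, -3.14, -0.0]
wrist_force: [-1.5, 0.2, -2.8]
width: 0.247
```

Run:
```python
from h import *
np.set_printoptions(precision=4,suppress=True)
s=read_state();print(s['time'],s['tool_pos'],s['wrist_force'],s['torque'])
a=snap('scene','s5');d=snap('side','d5')
def c(im,x,y,w,h,W,H):return cv2.resize(im[y:y+h,x:x+w,::-1],(W,H),interpolation=cv2.INTER_CUBIC)
cv2.imwrite('pics/c5.png',np.hstack([c(a,260,130,100,100,400,400),c(d,300,160,100,100,400,400)]))
```

```text
15.125 [ 0.477  -0.1447  0.1486] [-1.4926  0.2323 -2.7656] [-0.0482  0.4721 -0.0718]
```

View pics/c5.png

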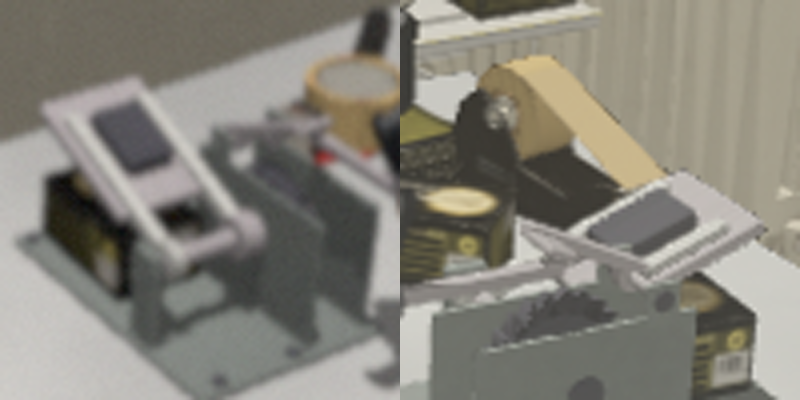

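{"name": "play_rows", "arguments": {"motion": [[0,0,0,0,0],[0,0,0,0,0],[0,0,0,0,0],[0,0,0,0,0],[0,0,0,0,0]]}}

```text
time: 15.85
tool_pos: [0.4771, -0.1448, 0.1488]
tcp_rot: [-0.095, -3.14, -0.0]
wrist_force: [-2.2, -0.2, -2.2]
width: 0.247
```

{"name": "play_rows", "arguments": {"motion": [[0,0,0,0,0],[0,0,0,0,0],[0,0,0,0,0],[0,0,0,0,0],[0,0,0,0,0]]}}

```text
time: 16.48
tool_pos: [0.4771, -0.1448, 0.1488]
tcp_rot: [-0.095, -3.14, 0.0]
wrist_force: [-1.4, 0.6, -2.6]
width: 0.246
```

{"name": "play_rows", "arguments": {"motion": [[0,0,0,0,0],[0,0,0,0,0],[0,0,0,0,0],[0,0,0,0,0],[0,0,0,0,0]]}}

```text
time: 17.1
tool_pos: [0.4771, -0.1448, 0.1488]
tcp_rot: [-0.095, -3.14, -0.0]
wrist_force: [-1.8, -0.4, -1.6]
width: 0.245
```

{"name": "play_rows", "arguments": {"motion": [[0,0,0,0,0],[0,0,0,0,0],[0,0,0,0,0],[0,0,0,0,0],[0,0,0,0,0]]}}

```text
time: 17.73
tool_pos: [0.4771, -0.1448, 0.1488]
tcp_rot: [-0.095, -3.14, 0.0]
wrist_force: [-0.9, 0.7, -1.6]
width: 0.249
```

{"name": "play_rows", "arguments": {"motion": [[0,0,0,0,0],[0,0,0,0,0],[0,0,0,0,0],[0,0,0,0,0],[0,0,0,0,0]]}}

```text
time: 18.35
tool_pos: [0.4771, -0.1448, 0.1488]
tcp_rot: [-0.095, -3.14, -0.0]
wrist_force: [-2.2, -0.2, -1.5]
width: 0.247
```

{"name": "play_rows", "arguments": {"motion": [[0,0,0,0,0],[0,0,0,0,0],[0,0,0,0,0],[0,0,0,0,0],[0,0,0,0,0]]}}

```text
time: 18.98
tool_pos: [0.4771, -0.1448, 0.1488]
tcp_rot: [-0.095, -3.14, -0.0]
wrist_force: [-1.8, 0.3, -1.9]
width: 0.247
```

{"name": "play_rows", "arguments": {"motion": [[0,0,0,0,0],[0,0,0,0,0],[0,0,0,0,0],[0,0,0,0,0],[0,0,0,0,0]]}}

```text
time: 19.6
tool_pos: [0.4771, -0.1448, 0.1488]
tcp_rot: [-0.095, -3.14, -0.0]
wrist_force: [-2.6, 0.0, -2.7]
width: 0.247
```

```bash
python3 -c "
from h import *
snap('scene','s6');snap('side','d6')"
```

{"name": "play_rows", "arguments": {"motion": [[0,0,0,0,0],[0,0,0,0,0],[0,0,0,0,0],[0,0,0,0,0],[0,0,0,0,0]]}}

```text
time: 20.32
tool_pos: [0.4771, -0.1448, 0.1488]
tcp_rot: [-0.095, -3.14, 0.0]
wrist_force: [-1.4, 0.6, -2.3]
width: 0.242
```

Run:
```python
from h import *
np.set_printoptions(precision=4,suppress=True)
s=read_state();print(s['time'],s['tool_pos'],s['wrist_force'],s['torque'])
a=snap('scene','s7');d=snap('side','d7')
for n in 'sd':
    i,j,k=[cv2.imread(f'pics/{n}{m}.png').astype(int)[120:260,255:420] for m in(5,6,7)]
    print(n,(abs(j-i).max(2)>40).sum(),(abs(k-j).max(2)>40).sum())
def c(im,x,y,w,h,W,H):return cv2.resize(im[y:y+h,x:x+w,::-1],(W,H),interpolation=cv2.INTER_CUBIC)
cv2.imwrite('pics/c6.png',np.hstack([c(a,260,130,100,100,400,400),c(d,300,160,100,100,400,400)]))
```

```text
20.325 [ 0.4771 -0.1448  0.1488] [-1.3972  0.6348 -2.3397] [0.0362 0.4436 0.0503]
s 861 0
d 711 0
```

View pics/c6.png

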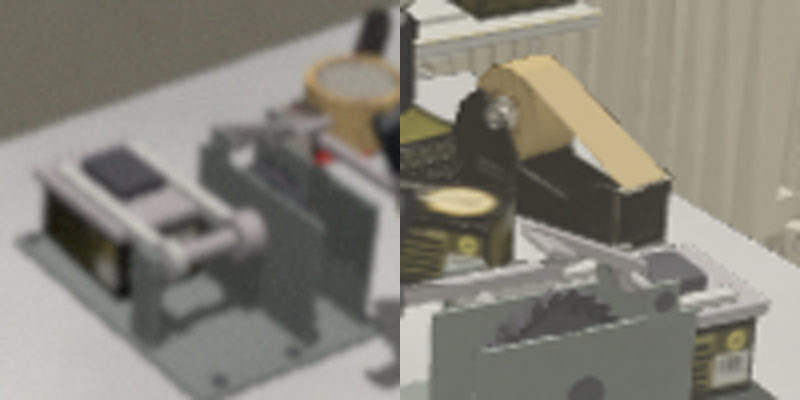

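{"name": "play_rows", "arguments": {"motion": [[0,0,0.012,0,0],[0,0,0.014,0,0],[0,0,0.01,0,0],[0,0,0,0,0],[0.01,0,0,0,0]]}}

```text
time: 21.05
tool_pos: [0.4678, -0.1444, 0.1132]
tcp_rot: [0.094, 3.139, -0.0]
wrist_force: [0.1, 0.3, -0.3]
width: 0.25
```

{"name": "play_rows", "arguments": {"motion": [[0.02,0,0,0,0],[0.025,0,0,0,0],[0.025,0,0,0,0],[0.013,0,0,0,0],[0,0.03,0,0,0]]}}

```text
time: 21.68
tool_pos: [0.3858, -0.1101, 0.1135]
tcp_rot: [0.1, 3.138, -0.002]
wrist_force: [0.8, 0.7, -1.2]
width: 0.247
```

{"name": "play_rows", "arguments": {"motion": [[0,0.05,0,0,0],[0,0.05,0,0,0],[0,0.05,0,0,0],[0,0.049,0,0,0],[-0.02,0,0,0,0]]}}

```text
time: 22.3
tool_pos: [0.4178, 0.0916, 0.1133]
tcp_rot: [0.085, 3.139, 0.002]
wrist_force: [0.1, 0.1, -1.0]
width: 0.251
```

{"name": "play_rows", "arguments": {"motion": [[-0.03,0,0,0,0],[0,0,0.03,0,0],[0,0,0.03,0,0],[0,0,0.02,0,0],[0,0,0,0,0]]}}

```text
time: 22.92
tool_pos: [0.4466, 0.0862, 0.0316]
tcp_rot: [-0.095, -3.137, 0.001]
wrist_force: [0.4, 0.1, -1.9]
width: 0.246
```

Run:
```python
from h import *
s=read_state();print(s['time'],s['tool_pos'],s['wrist_force'],s['width'])
a=snap('scene','s8');d=snap('side','d8')
def c(im,x,y,w,h,W,H):return cv2.resize(im[y:y+h,x:x+w,::-1],(W,H),interpolation=cv2.INTER_CUBIC)
cv2.imwrite('pics/c7.png',np.hstack([c(a,230,130,150,150,400,400),c(d,200,160,150,150,400,400)]))
```

```text
22.925 [0.44664333 0.08616723 0.03157707] [ 0.40274882  0.06178861 -1.90779429] 0.2455095609336867
```

View pics/c7.png

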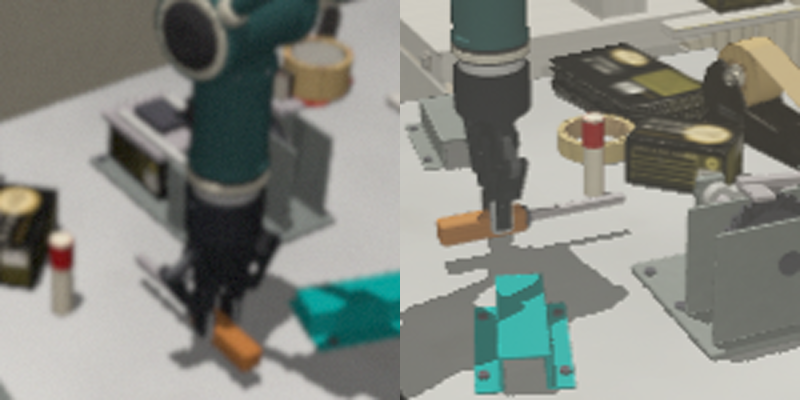

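{"name": "play_rows", "arguments": {"motion": [[0,0,0.012,0,0],[0,0,0.008,0,0],[0,0,0.005,0,0],[0,0,0.001,0,0],[0,0,0,0,0]], "squeeze": 40}}

```text
time: 23.65
tool_pos: [0.4479, 0.0863, 0.0071]
tcp_rot: [-0.095, -3.139, 0.0]
wrist_force: [-2.0, -0.3, 4.7]
width: 0.247
```

{"name": "play_rows", "arguments": {"motion": [[0,0,0,0,35],[0,0,0,0,50],[0,0,0,0,60],[0,0,-0.01,0,60],[0,0,-0.03,0,60]]}}

```text
time: 24.28
tool_pos: [0.4463, 0.0861, 0.0462]
tcp_rot: [-0.095, -3.136, 0.001]
wrist_force: [-0.4, -0.3, 0.7]
width: 0.702
```

{"name": "play_rows", "arguments": {"motion": [[0,0,-0.05,0,60],[0,0,-0.06,0,60],[0,0,-0.06,0,60],[0,0,0,0,60],[0,0,0,0,60]]}}

```text
time: 24.9
tool_pos: [0.4479, 0.0864, 0.2173]
tcp_rot: [0.095, 3.139, 0.0]
wrist_force: [0.8, -0.1, -0.3]
width: 0.704
```

Run:
```python
from h import *
s=read_state();print(s['time'],s['tool_pos'],s['wrist_force'],s['width'])
a=snap('scene','s9');d=snap('side','d9')
def c(im,x,y,w,h,W,H):return cv2.resize(im[y:y+h,x:x+w,::-1],(W,H),interpolation=cv2.INTER_CUBIC)
cv2.imwrite('pics/c8.png',np.hstack([c(a,160,130,200,200,400,400),c(d,200,160,200,200,400,400)]))
```

```text
24.9 [0.44791817 0.086374   0.21727003] [ 0.82817548 -0.10315313 -0.30453962] 0.7041872422943181
```

Run:
```python
from h import *
np.set_printoptions(precision=4,suppress=True)
cs=[]
for n in('s9','d9'):
    hsv=cv2.cvtColor(cv2.imread(f'pics/{n}.png'),cv2.COLOR_BGR2HSV)
    m=((hsv[...,0]>5)&(hsv[...,0]<18)&(hsv[...,1]>140)&(hsv[...,2]>50)).astype(np.uint8)
    p=proj(n,[(.431,.087,.012)])[0];print(n,'exp',p)
    k,l,st,c=cv2.connectedComponentsWithStats(m)
    i=min(range(1,k),key=lambda i:np.hypot(*(c[i]-p)) if st[i,4]>40 else 1e9);print(st[i],c[i]);cs.append(c[i])
print(tri('s9',[cs[0]],'d9',[cs[1]]))
for n,x0,x1 in(('s',258,330),('d',365,400)):
    i,j=[cv2.imread(f'pics/{n}{m}.png').astype(int)[150:215 if n=='s' else 270,x0:x1] for m in(7,9)]
    print(n,(abs(j-i).max(2)>40).sum(),i.shape)
for n in 'sd':
    a,b=[cv2.imread(f'pics/{n}{m}.png').astype(int) for m in(0,9)]
    for nm,P in dict(spare=(.667,.185,.03),glue=(.591,.173,.05),tape=(.644,.284,.02)).items():
        u=proj(n+'9',[P])[0].astype(int);s=np.s_[u[1]-12:u[1]+12,u[0]-12:u[0]+12];print(n,nm,u,(abs(a[s]-b[s]).max(2)>50).sum())
```

```text
s9 exp [313.7463 262.5625]
[302 252  24  23 232] [313.5819 262.3147]
d9 exp [230.5186 252.2403]
[249  93   1   1   1] [249.  93.]
[[0.4113 0.19   0.2959 0.3398]]
s 1181 (65, 72, 3)
d 0 (120, 35, 3)
s spare [234 226] 0
s glue [252 232] 0
s tape [208 246] 0
d spare [291 216] 152
d glue [270 216] 466
d tape [270 209] 377
```

{"name": "play_rows", "arguments": {"motion": [[0.01,-0.055,-0.01,0,60],[0.01,-0.055,-0.01,0,60],[0,-0.055,0,0,60],[0,-0.055,0,0,60],[0,-0.055,0,0,60]]}}

```text
time: 25.62
tool_pos: [0.41, -0.1881, 0.2348]
tcp_rot: [-0.095, -3.137, -0.003]
wrist_force: [0.6, -0.1, 0.2]
width: 0.705
```

{"name": "play_rows", "arguments": {"motion": [[0,-0.055,0,0,60],[0,-0.055,0,0,60],[0,-0.055,0,0,60],[0,-0.055,0,0,60],[0,0,0,0,60]]}}

```text
time: 26.25
tool_pos: [0.3966, -0.409, 0.2339]
tcp_rot: [-0.101, -3.137, -0.004]
wrist_force: [0.5, 1.2, -0.5]
width: 0.706
```

Run:
```python
from h import *
np.set_printoptions(precision=4,suppress=True)
s=read_state();print(s['time'],s['tool_pos'])
snap('scene','s10');snap('side','d10')
cs=[]
for n in('s10','d10'):
    im=cv2.imread(f'pics/{n}.png');hsv=cv2.cvtColor(im,cv2.COLOR_BGR2HSV)
    p=proj(n,[(.431,.087,.012)])[0];print(n,'exp',p,hsv[int(p[1]),int(p[0])])
    m=((hsv[...,0]>5)&(hsv[...,0]<20)&(hsv[...,1]>110)&(hsv[...,2]>50)).astype(np.uint8)
    k,l,st,c=cv2.connectedComponentsWithStats(m)
    i=min(range(1,k),key=lambda i:np.hypot(*(c[i]-p)) if st[i,4]>40 else 1e9);print(st[i],c[i]);cs.append(c[i])
    print('tip exp',proj(n,[(.583,.078,.012)]))
print(tri('s10',[cs[0]],'d10',[cs[1]]))
for n,x0,x1,y1 in(('s',258,330,215),('d',365,400,270)):
    i,j=[cv2.imread(f'pics/{n}{m}.png').astype(int)[150:y1,x0:x1] for m in(7,10)]
    print(n,(abs(j-i).max(2)>40).sum())
g=cv2.cvtColor(cv2.imread('pics/s10.png'),cv2.COLOR_BGR2GRAY)
print(onz('s10',[cs[0]],.012))
a,b=[cv2.imread(f'pics/s{m}.png').astype(int) for m in(0,10)]
d=(abs(a-b).max(2)>50).astype(np.uint8);k,l,st,c=cv2.connectedComponentsWithStats(d)
print(st[1:][st[1:,4]>25])
# bar axis in the scene image: diff near bar vs. s0
```

```text
26.25 [ 0.3966 -0.409   0.2339]
s10 exp [313.7463 262.5625] [ 14 170 179]
[301 251  25  24 268] [313.3433 262.1679]
tip exp [[281.9264 233.0212]]
d10 exp [230.5186 252.2403] [ 14 111 143]
[215 245  32  15 226] [227.9956 251.6991]
tip exp [[282.3943 241.9155]]
[[0.427  0.0903 0.0151 0.005 ]]
s 30
d 0
[[0.4328 0.0868 0.012 ]]
[[ 452    0  108   24 1004]
 [ 474   13   42   11  370]
 [ 415   18   59  208 2898]
 [ 524   20   18   13  110]
 [ 488   32   34   95  865]
 [ 556   69    4   14   38]
 [ 545   88   15   60  537]
 [ 273  145   27   13  177]
 [ 468  147   17   49  227]
 [ 286  153   20   18  233]
 [ 283  167   19   13  136]
 [ 310  167   10   16   63]
 [ 272  172   26   19  218]
 [ 299  177   17    9   94]
 [ 497  182   37   30  401]
 [ 399  213   66   34  474]
 [ 414  216    8   13   56]
 [ 466  228   10    6   27]
 [ 281  234   46   42  419]
 [ 402  239    6   28   69]
 [ 393  244    9   30  144]
 [ 476  249    7   18   45]
 [ 541  264   18   43  146]
 [ 396  271   36   22  502]
 [ 555  271    5   20   46]
 [ 236  274   22   11  113]
 [ 430  284   29   24  392]
 [ 525  307   14    9   79]
 [ 436  308   16    9  102]
 [ 512  317    9    6   26]
 [ 387  329   34   24  559]]
```

```bash
python3 -c "
from workcell import *
print(finish_job())"
```

```text
the job is handed in; nothing more can be done
None
```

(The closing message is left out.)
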